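# Stack the colour-coded dressing pots and close the tower

## Task

Clear the treatment unit's counter by building the pot tower on the yellow-ringed holder, one piece at a time from the bottom up: first the green pot, then the blue, then the red, and last the black-knobbed steel lid, each seated fully home with its foot in the piece below and let go before the next is placed. Keep the pots and the lid upright all the while, leave the white-ringed holder empty, and do not disturb the bottle, the instrument cup or the steel dish.

Things in the scene. Friction and masses are not known exactly. Their poses are not given: they have to be found in the camera images.
- pot_green: open green enamel pot, steel floor, 56 mm across, 44 mm high, about 150 g; origin at centre of underside, z up. z 0-8 mm: tapered foot, 36 mm across at the bottom, 44 at the top; z 8-44: straight wall, 56 mm outside, 4 mm thick; mouth 48 mm wide, 32 deep. The next piece's foot drops in till its shoulder rests on the rim, its origin 36 mm above this one's
- pot_blue: open blue enamel pot, steel floor, 56 mm across, 44 mm high, about 150 g; origin at centre of underside, z up. z 0-8 mm: tapered foot, 36 mm across at the bottom, 44 at the top; z 8-44: straight wall, 56 mm outside, 4 mm thick; mouth 48 mm wide, 32 deep. The next piece's foot drops in till its shoulder rests on the rim, its origin 36 mm above this one's
- pot_red: open red enamel pot, steel floor, 56 mm across, 44 mm high, about 150 g; origin at centre of underside, z up. z 0-8 mm: tapered foot, 36 mm across at the bottom, 44 at the top; z 8-44: straight wall, 56 mm outside, 4 mm thick; mouth 48 mm wide, 32 deep. The next piece's foot drops in till its shoulder rests on the rim, its origin 36 mm above this one's
- lid: steel lid with black knob, about 90 g; origin at centre of underside, z up, upright on its foot at the start. z 0-8 mm: tapered foot like the pots' (36 to 44 mm across); z 8-13: disc 56 mm across; z 13-38: round upright knob 20 mm across. Seated in a pot, its origin is 36 mm above the pot's
- holder_yellow: the holder for the tower: fixed grey plate 88 x 88 x 4 mm with a raised yellow ring, 72 mm outside, 48 mm inside, top 14 mm above the counter; origin at centre of underside, z up. A pot's foot drops into the ring till its shoulder rests on it: the pot's origin is then 6 mm above the holder's
- holder_white: another holder, to be left empty: fixed grey plate 88 x 88 x 4 mm with a raised white ring, 72 mm outside, 48 mm inside, top 14 mm above the counter; origin at centre of underside, z up. A pot's foot drops into the ring till its shoulder rests on it: the pot's origin is then 6 mm above the holder's
- bottle: bystander: closed amber bottle with white cap, 52 mm across, 120 mm high, origin at the centre of its underside
- cup: bystander: steel cup, 68 mm across at the rim and 110 mm high, with three upright instruments reaching 175 mm, origin at the centre of its underside
- dish: bystander: low open steel dish 60 x 150 x 26 mm (x, y, z), origin at the centre of its underside

How it is judged:
By the outcome, as a careful person would: the job done as asked, in the order asked, and still so for the second after the job is handed in, with the robot touching nothing.
It also fails if it takes over 133 s, if anything falls off the work surface, if the arm or the gripper's body presses on something with over 40 N, if the wrist force passes 120 N, or if a joint passes its speed limit or range.

## Robot

A 6-joint arm with a two-finger parallel gripper is mounted at the origin on the work surface. World frame = base frame: x ahead of the robot, y to its left, z up, the work surface at z = 0. Lengths are in m, angles in rad, forces in N, time in s.
With the tool pointing down it reaches from about 0.3 to 0.875 m from the base axis. Payload 6.4 kg.
Tool frame: the origin (TCP) lies at the very end of the fingers, on their centre line; the grasp point (between the pads) lies 19 mm behind it; z points along the fingers, y is the line along which they close (so a half turn about z gives the same grasp; the last joint's range is limited). The gripper opens to 85 mm and grips with 20 to 120 N. Pads are 22 mm wide; open, the fingers measure 114 mm over their backs; the gripper's body (76 mm by 85 mm) begins 54 mm behind the grasp point. The pads swing forward as they close: fully open they stand 13 mm farther back than shut.
Start: joints at [1.126, 0.181, 1.607, -0, 1.354, -0.206], TCP at [0.136, 0.559, 0.231] pointing down, gripper open.
Joint ranges: [-2.99, 2.99], [-0.89, 2.07], [0.3, 2.58], [-1.14, 4.28], [0, 2.63], [-3.12, 3.12]. Speed limits (rad/s): [2.57, 2.57, 3.01, 3.14, 3.14, 3.14].

## Interface

Orientations are given as a unit quaternion [w, x, y, z].
In Python, from bench import ctrl gives the robot as it stands.
- The arm moves only by the tool jog_arm, never from a script. Its argument "series" is a list that holds one entry, the list of rows, each a list of 7 numbers: the shift along the tool's x, y, z in mm, then the turn, a rotation vector about the tool's x, y, z in rad, then the finger opening in mm, from 0 to 85.4. In form: [[[tx, ty, tz, rx, ry, rz, gripper], ...]]. A call has exactly 10 rows; each row shifts and turns the commanded pose from where the row before left it, along the tool's axes as they then stand; what a row does not reach is not made up. A row lasts 1/10 s, in which the tool goes at most 50 mm and 8.59 degrees, less where a joint would pass 70% of its speed; a pose out of reach is approached as far as the arm can. A call with a gripper value outside its range is refused whole. The fingers move at their own pace and stop on an object; the grip force is fixed at half the most. Time passes only in rows, so rows that do not move let the fingers close, or fill a call up. It gives the time, the measured TCP pose, the force, the opening and the grip force at its end, in the units of the state.
- ctrl.get_obs(): the state, without advancing time (a new reading comes with each control period).
- ctrl.camera(name): name is "scene" or "top" or "wrist"; returns a dict with "frame" (384x512x3 uint8, blue, green, red), "z_map" (384x512 float32, m along the optical axis (not along the pixel's ray), 0 where there is no reading), "fx", "fy", "cx", "cy" (pixels), "xyz" and "rotation" of the camera in the world. Camera axes: x right, y down, z forward; pixel columns grow to the right and rows downward; lengths in m; the calibration is good to about 2 mm. A picture is of the moment at which its call begins.
- ctrl.hand_in(): hands the job in; it is judged then, once.
The state is a dict: "time_s": time; "q": joint angles; "dq": joint speeds; "joint_efforts": joint torques, N m; "eef_pos": TCP position; "eef_rot": TCP orientation; "wrist_force": force on the tool from outside, world axes, zero at the start; "torque": the same for the moment, N m; "opening": opening from 0.0 (shut) to 1.0 (fully open); "grasp_force": force on a finger pad.
Only numpy, scipy, OpenCV 4.12 (cv2) and the standard library are available. Lean on these libraries where they do the work, as an engineer would, in place of code of your own. Each camera call takes 0.05 s, during which the arm holds its last target. There are 200 camera calls.

## Working session

There is one attempt and no reset: what is moved stays moved. The work goes in short steps, Python scripts to look and compute and a tool call to move; the robot and the scene stay as the last step left them, time stands still between calls to the robot, and variables do not carry over. Pictures are saved under pics/ and viewed, at most 14 in all, crops included, and the job is handed in when it is done.

Besides the shell and the picture viewer there is one more tool, called after "Emit:" as name(argument=value, ...) on one line, values as JSON. jog_arm: Moves the arm, as the interface text tells. Its arguments: {"type":"object","properties":{"series":{"type":"array"}},"required":["series"]}

```bash
mkdir -p pics; ls; python3 - <<'E'
from bench import ctrl
import cv2
o=ctrl.get_obs(); print(o)
for n in("top","scene"):
    c=ctrl.camera(n); cv2.imwrite(f"pics/{n}0.png",c["frame"]); print(n,c["xyz"],c["rotation"],c["fx"],c["cx"],c["cy"])
E
```

```text
pics
{'time_s': 0.0, 'q': array([ 1.12571437e+00,  1.81561160e-01,  1.60803381e+00,  1.40131804e-05,
        1.35380421e+00, -2.06292322e-01]), 'dq': array([ 0.00036371,  0.00128454,  0.00329765, -0.00022269, -0.00084589,
        0.0002035 ]), 'joint_efforts': array([ 9.51847178e-04, -4.44880128e+01, -3.51338375e+01, -2.77016596e-05,
        9.24492051e-03, -1.06538727e-05]), 'eef_pos': array([0.13572759, 0.55816716, 0.23036038]), 'eef_rot': array([-2.95490176e-04,  1.19112808e-01,  9.92880317e-01, -8.53593480e-04]), 'wrist_force': array([-0.09800765, -0.16082416, -0.58918154]), 'torque': array([0.03549011, 0.03260878, 0.01240987]), 'grasp_force': 0.0, 'opening': 1.0004853064750985}
top [ 0.35918833 -0.00240882  1.46977275] [ 0.05430962 -0.70410301  0.70632979 -0.0488635 ] 485.5068014939312 255.59824737570645 197.3074949338632
scene [ 1.09256242 -0.62772883  1.40909566] [-0.24915384  0.90550587  0.33202366 -0.08798737] 443.59621786285874 265.09054347842164 192.97993197339213
```

View pics/top0.png

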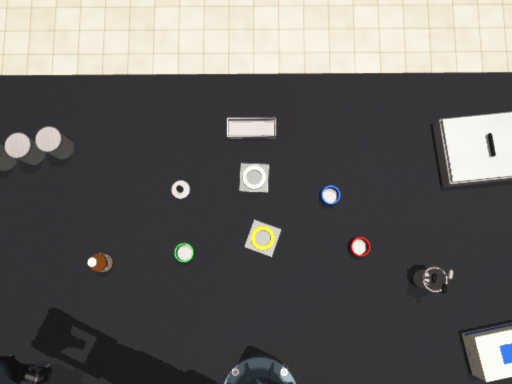

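View pics/scene0.png

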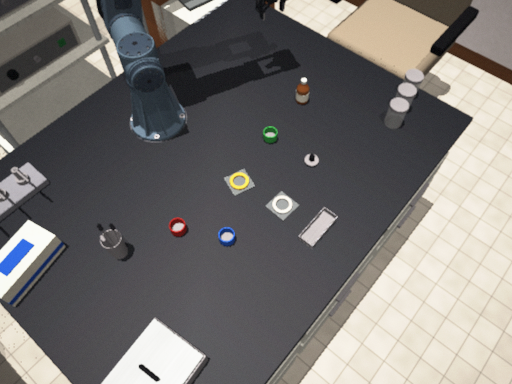

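The top view has x up and y left. Pixel positions are: green (184,253), blue (330,195), red (360,247), lid (180,189), yellow holder (263,238), white holder (254,178), bottle (98,262), cup (433,279) and dish (251,128). The scene view agrees, and everything is upright.

```bash
cat > h.py <<'E'
from bench import ctrl
import numpy as np, cv2
from scipy.spatial.transform import Rotation as R
def world(c):
    v,u=np.mgrid[:384,:512]; z=c["z_map"]
    P=np.stack([(u-c["cx"])/c["fx"]*z,(v-c["cy"])/c["fy"]*z,z],-1)
    q=np.asarray(c["rotation"]); M=R.from_quat(q[[1,2,3,0]]).as_matrix() if q.shape==(4,) else q
    return P@M.T+c["xyz"]
HUE={"green":(45,80),"blue":(100,130),"red":(170,8),"yellow":(22,35)}
def mask(c,n):
    h,s,v=cv2.split(cv2.cvtColor(c["frame"],cv2.COLOR_BGR2HSV)); a,b=HUE[n]
    m=(h>=a)&(h<=b) if a<b else (h>=a)|(h<=b)
    return m&(s>130)&(v>70)
def minc(P):
    (x,y),r=cv2.minEnclosingCircle((P[:,:2]*1000).astype(np.float32)); return np.round([x,y,r],1)
def tcp():
    o=ctrl.get_obs(); return np.round(o["eef_pos"]*1000,1),np.round(o["eef_rot"],4),np.round(o["wrist_force"],1),o["opening"],o["grasp_force"],round(o["time_s"],2)
E
python3 - <<'E'
from h import *
for n in("top","scene"):
    c=ctrl.camera(n); W=world(c); ok=c["z_map"]>0
    print(n)
    for k in HUE:
        m=mask(c,k)&ok&(np.abs(W[...,1])<.4)&(W[...,0]>.2)&(W[...,0]<.8)
        zc=.044 if k!="yellow" else .014
        m&=np.abs(W[...,2]-zc)<.008
        P=W[m]; print(k,len(P),minc(P),"mean",np.round(P.mean(0)*1000,1), "bbox mid",np.round((P.min(0)+P.max(0))*500,1))
    hi=ok&(W[...,2]>.006)&(W[...,2]<.2)&(W[...,0]>.15)&(W[...,0]<.8)&(np.abs(W[...,1])<.6)
    nn,l,s,_=cv2.connectedComponentsWithStats(hi.astype(np.uint8))
    for i in range(1,nn):
        if s[i,4]>20:
            P=W[l==i]; print(s[i],"lo",np.round(P.min(0)*1000),"hi",np.round(P.max(0)*1000))
    print("table z",np.median(W[...,2][ok&(np.abs(W[...,2])<.02)]))
E
```

```text
top
green 62 [407.2 220.   28.1] mean [407.9 226.6  43.3] bbox mid [408.2 220.1  43.5]
blue 77 [ 576.1 -213.1   27.8] mean [ 576.8 -215.7   43.2] bbox mid [ 575.6 -213.1   43.7]
red 82 [ 422.4 -296.4   28.1] mean [ 421.7 -297.8   43.6] bbox mid [ 422.7 -296.1   42.8]
yellow 232 [451.6 -11.7  35.4] mean [451.5 -11.7  13.7] bbox mid [451.8 -11.8  14.2]
[ 433  119   33   68 1664] lo [ 603. -600.    6.] hi [ 800. -539.   81.]
[226 124  50  16 153] lo [757. -52.   6.] hi [799. 100.  34.]
[ 51 128  22  30 422] lo [698. 571.   7.] hi [767. 600. 110.]
[240 165  27  27 299] lo [594. -23.   6.] hi [675.  56.  20.]
[171 181  20  18 258] lo [572. 209.   6.] hi [625. 268.  44.]
[320 185  20  21 300] lo [ 548. -240.    6.] hi [ 611. -185.   54.]
[249 225  30  27 307] lo [412. -58.   6.] hi [490.  29.  21.]
[349 237  21  20 316] lo [ 395. -323.    6.] hi [ 450. -269.   50.]
[174 243  21  20 306] lo [379. 192.   6.] hi [434. 254.  50.]
[ 88 253  25  19 376] lo [354. 435.   6.] hi [407. 507. 125.]
[413 267  41  27 693] lo [ 295. -577.    6.] hi [ 363. -450.  179.]
[462 333  17  13 138] lo [ 150. -600
[... 525 characters left out ...]
[772. 600. 115.]
[264 126  15  18 203] lo [384. 192.   6.] hi [441. 276.  52.]
[305 151  15  16 147] lo [568. 210.   6.] hi [635. 273.  43.]
[229 168  24  26 244] lo [411. -62.   6.] hi [507.  37.  25.]
[272 192  25  28 246] lo [602. -29.   6.] hi [691.  58.  22.]
[299 206  34  38 178] lo [757. -52.   6.] hi [800. 121.  35.]
[169 217  18  19 261] lo [ 398. -324.    6.] hi [ 457. -253.   53.]
[ 97 223  31  36 611] lo [ 267. -515.    6.] hi [ 369. -449.  179.]
[217 227  19  19 256] lo [ 540. -240.    6.] hi [ 610. -185.   50.]
[ 48 231  18  17  76] lo [ 150. -600.    7.] hi [ 181. -588.   95.]
[ 146  317   59   53 1124] lo [ 589. -600.    7.] hi [ 800. -538.   85.]
table z 0.000608853635747364
```

Emit:
jog_arm(series=[[[0, 0, 0, 0, 0, -0.12, 85], [0, 0, 0, 0, 0, -0.119, 85], [-28, -35, 0, 0, 0, 0, 85], [-28, -35, 0, 0, 0, 0, 85], [-28, -35, 0, 0, 0, 0, 85], [-28, -35, 0, 0, 0, 0, 85], [-28, -35, 0, 0, 0, 0, 85], [-28, -35, 0, 0, 0, 0, 85], [-28, -35, 0, 0, 0, 0, 85], [-28, -35, 0, 0, 0, 0, 85]]])

```text
time_s: 1.2
eef_pos: [0.3608, 0.2772, 0.2314]
eef_rot: [0.0, -0.0, 1.0, 0.0]
wrist_force: [1.3, 1.0, -0.3]
opening: 0.997
grasp_force: 0.0
```

```bash
python3 - <<'E'
from h import *
print(tcp()); c=ctrl.camera("wrist"); cv2.imwrite("pics/w1.png",c["frame"]); print(c["xyz"],c["rotation"],c["fx"])
E
```

```text
(array([360.8, 277.2, 231.4]), array([ 2.e-04, -2.e-04,  1.e+00,  1.e-04]), array([ 1.3,  1. , -0.3]), 0.997365528794349, 0.0, 1.2)
[0.27941565 0.27715373 0.37466834] [0.1127292  0.6980681  0.6981271  0.11230141] 290.43436693483255
```

View pics/w1.png

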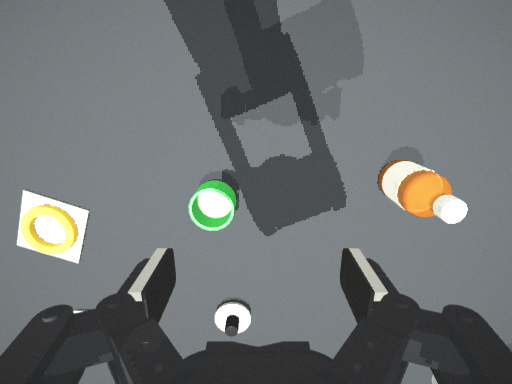

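The wrist view shows the green pot at (212,205), the yellow ring at (48,230), the lid at (232,318) and the bottle at (425,195). Image down is +x and image left is −y.

```bash
cat >> h.py <<'E'
def look(names,z0={}):
    c=ctrl.camera("wrist"); W=world(c); ok=c["z_map"]>0
    for k in names:
        m=mask(c,k)&ok; zc=z0.get(k,.014 if k=="yellow" else .044)
        m&=np.abs(W[...,2]-zc)<.006
        P=W[m]
        if len(P)<10: print(k,"none"); continue
        q=P[:,:2]*1000; A=np.c_[q,np.ones(len(q))]; s=np.linalg.lstsq(A,(q**2).sum(1),rcond=None)[0]; f=s[:2]/2
        print(k,len(P),"minc",minc(P),"fit",np.round(f,1),round(float(np.sqrt(s[2]+f@f)),1),"z",np.round(np.median(P[:,2])*1000,1))
    return c,W
E
python3 - <<'E'
from h import *
c,W=look(["green","yellow"])
z=W[...,2]
P=W[(c["z_map"]>0)&(abs(W[...,0]-.6)<.06)&(abs(W[...,1]-.239)<.05)]
K=P[(P[:,2]>.030)&(P[:,2]<.045)];D=P[(P[:,2]>.009)&(P[:,2]<.017)]
print("lid knob",len(K),minc(K) if len(K) else 0,"disc",len(D),minc(D) if len(D) else 0)
E
```

```text
green 195 minc [407.7 221.5  26.9] fit [408.2 221.2] 25.4 z 42.2
yellow 367 minc [449.4  -4.1  33.8] fit [450.2  -5.3] 29.9 z 11.8
lid knob 165 [601.3 239.1  10.4] disc 678 [601.4 239.1  28. ]
```

Emit:
jog_arm(series=[[[-10, -11, 5, 0, 0, 0, 85], [-10, -11, 10, 0, 0, 0, 85], [-10, -11, 15, 0, 0, 0, 85], [-10, -11, 15, 0, 0, 0, 85], [-10, -12, 15, 0, 0, 0, 85], [0, 0, 15, 0, 0, 0, 85], [0, 0, 10, 0, 0, 0, 85], [0, 0, 5, 0, 0, 0, 85], [0, 0, 0, 0, 0, 0, 85], [0, 0, 0, 0, 0, 0, 85]]])

```text
time_s: 2.3
eef_pos: [0.4102, 0.2232, 0.1418]
eef_rot: [0.0, -0.0, 1.0, 0.0]
wrist_force: [-0.4, -0.1, 0.2]
opening: 0.996
grasp_force: 0.0
```

```bash
python3 - <<'E'
from h import *
print(tcp()); look(["green","yellow"])
E
```

```text
(array([410.2, 223.2, 141.8]), array([ 4.e-04, -4.e-04,  1.e+00,  1.e-04]), array([-0.4, -0.1,  0.2]), 0.9963384226438977, 0.0, 2.3)
green 665 minc [410.2 220.5  28. ] fit [409.1 220.5] 25.8 z 43.8
yellow 683 minc [453.2  -8.4  35.4] fit [450.9  -5. ] 29.9 z 11.9
```

Emit:
jog_arm(series=[[[0, -1.5, 8, 0, 0, 0, 85], [0, -1, 16, 0, 0, 0, 85], [0, 0, 20, 0, 0, 0, 85], [0, 0, 20, 0, 0, 0, 85], [0, 0, 20, 0, 0, 0, 85], [0, 0, 18, 0, 0, 0, 85], [0, 0, 14, 0, 0, 0, 85], [0, 0, 10, 0, 0, 0, 85], [0, 0, 5, 0, 0, 0, 85], [0, 0, 0, 0, 0, 0, 85]]])

```text
time_s: 3.35
eef_pos: [0.4098, 0.2202, 0.0099]
eef_rot: [-0.0, -0.0, 1.0, -0.0]
wrist_force: [-0.4, 0.1, 0.1]
opening: 1.001
grasp_force: 0.0
```

Emit:
jog_arm(series=[[[0, 0, 0, 0, 0, 0, 70], [0, 0, 0, 0, 0, 0, 64], [0, 0, 0, 0, 0, 0, 60], [0, 0, 0, 0, 0, 0, 55], [0, 0, 0, 0, 0, 0, 50], [0, 0, 0, 0, 0, 0, 45], [0, 0, 0, 0, 0, 0, 45], [0, 0, 0, 0, 0, 0, 45], [0, 0, 0, 0, 0, 0, 45], [0, 0, 0, 0, 0, 0, 45]]])

```text
time_s: 4.35
eef_pos: [0.4106, 0.2205, 0.0113]
eef_rot: [0.001, -0.0, 1.0, 0.0]
wrist_force: [-3.1, -0.4, 8.1]
opening: 0.639
grasp_force: 61.5
```

```bash
python3 - <<'E'
from h import *
print(tcp()); c,W=look(["green"]); cv2.imwrite("pics/w2.png",c["frame"])
E
```

```text
(array([410.6, 220.5,  11.3]), array([ 5.e-04, -2.e-04,  1.e+00,  1.e-04]), array([-3.1, -0.4,  8.1]), 0.63893223443928, 61.512283980846405, 4.35)
green 3453 minc [410.5 219.9  28.5] fit [408.9 220.4] 25.3 z 43.6
```

View pics/w2.png

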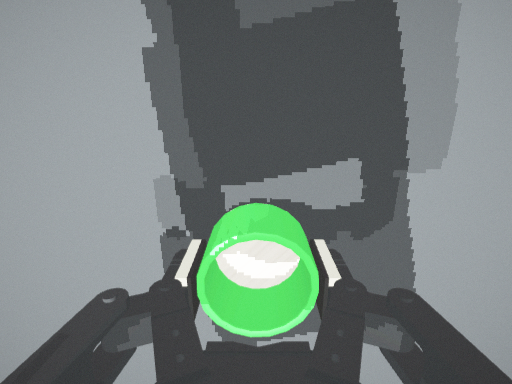

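Green is centred between the pads at (258,270), and the grip is 61 N. Next I lift it and carry it to the yellow holder.

Emit:
jog_arm(series=[[[0, 0, -6, 0, 0, 0, 45], [0, 0, -14, 0, 0, 0, 45], [0, 0, -20, 0, 0, 0, 45], [-4, -15, -20, 0, 0, 0, 45], [-6, -30, -20, 0, 0, 0, 45], [-8, -42, -15, 0, 0, 0, 45], [-8, -42, -5, 0, 0, 0, 45], [-8, -42, 0, 0, 0, 0, 45], [-6, -30, 0, 0, 0, 0, 45], [-4, -15, 0, 0, 0, 0, 45]]])

```text
time_s: 5.4
eef_pos: [0.4546, 0.0017, 0.1109]
eef_rot: [0.0, 0.001, 1.0, -0.0]
wrist_force: [0.2, 0.2, -0.9]
opening: 0.642
grasp_force: 63.6
```

```bash
python3 - <<'E'
from h import *
print(tcp()); look(["green","yellow"],{"green":.143})
E
```

```text
(array([454.6,   1.7, 110.9]), array([ 5.0e-04,  1.2e-03,  1.0e+00, -4.0e-04]), array([ 0.2,  0.2, -0.9]), 0.6416620971757195, 63.636204935610294, 5.4)
green 4343 minc [454.4   1.7  28.2] fit [453.3   1.6] 25.5 z 143.3
yellow 1361 minc [453.5 -11.1  35.6] fit [452.  -11.2] 29.8 z 14.4
```

Emit:
jog_arm(series=[[[0, -5, 0, 0, 0, 0, 45], [0, -8, 8, 0, 0, 0, 45], [0, 0, 15, 0, 0, 0, 45], [0, 0, 18, 0, 0, 0, 45], [0, 0, 16, 0, 0, 0, 45], [0, 0, 12, 0, 0, 0, 45], [0, 0, 6, 0, 0, 0, 45], [0, 0, 3, 0, 0, 0, 45], [0, 0, 0, 0, 0, 0, 45], [0, 0, 0, 0, 0, 0, 45]]])

```text
time_s: 6.45
eef_pos: [0.4546, -0.0088, 0.0328]
eef_rot: [0.0, -0.0, 1.0, -0.0]
wrist_force: [0.6, 1.0, -0.6]
opening: 0.644
grasp_force: 63.6
```

```bash
python3 - <<'E'
from h import *
print(tcp()); look(["green","yellow"],{"green":.065})
E
```

```text
(array([454.6,  -8.8,  32.8]), array([ 5.e-04, -2.e-04,  1.e+00, -2.e-04]), array([ 0.6,  1. , -0.6]), 0.644449105155592, 63.633338771760464, 6.45)
green 4229 minc [454.6  -9.3  28.5] fit [453.3  -8.9] 25.5 z 65.2
yellow 2465 minc [452.9 -11.   35.5] fit [451.7 -10.2] 29.2 z 14.4
```

Emit:
jog_arm(series=[[[0, -2.5, 0, 0, 0, 0, 45], [0, 0, 0, 0, 0, 0, 45], [0, 0, 3, 0, 0, 0, 45], [0, 0, 3, 0, 0, 0, 45], [0, 0, 3, 0, 0, 0, 45], [0, 0, 2.5, 0, 0, 0, 45], [0, 0, 2, 0, 0, 0, 45], [0, 0, 2, 0, 0, 0, 45], [0, 0, 0, 0, 0, 0, 45], [0, 0, 0, 0, 0, 0, 45]]])

```text
time_s: 7.5
eef_pos: [0.454, -0.0112, 0.0173]
eef_rot: [-0.0, -0.0, 1.0, 0.0]
wrist_force: [-4.4, 0.3, 9.2]
opening: 0.644
grasp_force: 64.6
```

```bash
python3 - <<'E'
from h import *
print(tcp()); look(["green","yellow"],{"green":.050})
E
```

```text
(array([454. , -11.2,  17.3]), array([-4.e-04, -2.e-04,  1.e+00,  0.e+00]), array([-4.4,  0.3,  9.2]), 0.6438435918116843, 64.55038167536259, 7.5)
green 4063 minc [453.7 -11.2  28.3] fit [452.7 -11.3] 25.5 z 49.9
yellow 2296 minc [446.3 -11.3  34.6] fit [450.3 -10.9] 29.4 z 14.4
```

Green is seated, with its rim at 50 mm. I release it, lift and go to blue.

Emit:
jog_arm(series=[[[0, 0, 0, 0, 0, 0, 60], [0, 0, 0, 0, 0, 0, 72], [0, 0, 0, 0, 0, 0, 85], [0, 0, 0, 0, 0, 0, 85], [0, 0, 0, 0, 0, 0, 85], [0, 0, -6, 0, 0, 0, 85], [0, 0, -14, 0, 0, 0, 85], [0, 0, -25, 0, 0, 0, 85], [0, 0, -35, 0, 0, 0, 85], [-5, -10, -35, 0, 0, 0, 85]]])

```text
time_s: 8.55
eef_pos: [0.458, -0.0204, 0.1328]
eef_rot: [-0.001, -0.001, 1.0, 0.0]
wrist_force: [1.6, -0.8, 0.2]
opening: 0.994
grasp_force: 0.0
```

Emit:
jog_arm(series=[[[-14, -22, -10, 0, 0, 0, 85], [-20, -34, 0, 0, 0, 0, 85], [-22, -36, 0, 0, 0, 0, 85], [-22, -36, 0, 0, 0, 0, 85], [-20, -34, 0, 0, 0, 0, 85], [-14, -20, 0, 0, 0, 0, 85], [-7, -10, 0, 0, 0, 0, 85], [0, 0, 0, 0, 0, 0, 85], [0, 0, 0, 0, 0, 0, 85], [0, 0, 0, 0, 0, 0, 85]]])

```text
time_s: 9.55
eef_pos: [0.5775, -0.2117, 0.1417]
eef_rot: [-0.0, -0.001, 1.0, 0.0]
wrist_force: [-0.2, 0.3, 0.0]
opening: 0.998
grasp_force: 0.0
```

```bash
python3 - <<'E'
from h import *
print(tcp()); look(["blue"])
E
```

```text
(array([ 577.5, -211.7,  141.7]), array([-4.e-04, -7.e-04,  1.e+00,  3.e-04]), array([-0.2,  0.3,  0. ]), 0.9984251551283445, 0.0, 9.55)
blue 862 minc [ 579.4 -213.6   28. ] fit [ 578.5 -213.7] 25.7 z 44.1
```

Emit:
jog_arm(series=[[[-1, -1, 8, 0, 0, 0, 85], [-0.7, -0.9, 16, 0, 0, 0, 85], [0, 0, 20, 0, 0, 0, 85], [0, 0, 20, 0, 0, 0, 85], [0, 0, 20, 0, 0, 0, 85], [0, 0, 18, 0, 0, 0, 85], [0, 0, 14, 0, 0, 0, 85], [0, 0, 10, 0, 0, 0, 85], [0, 0, 5, 0, 0, 0, 85], [0, 0, 0, 0, 0, 0, 85]]])

```text
time_s: 10.6
eef_pos: [0.5796, -0.2149, 0.0101]
eef_rot: [-0.0, -0.0, 1.0, 0.0]
wrist_force: [-0.1, -0.2, 0.8]
opening: 0.997
grasp_force: 0.0
```

Emit:
jog_arm(series=[[[0, 0, 0, 0, 0, 0, 70], [0, 0, 0, 0, 0, 0, 64], [0, 0, 0, 0, 0, 0, 60], [0, 0, 0, 0, 0, 0, 55], [0, 0, 0, 0, 0, 0, 50], [0, 0, 0, 0, 0, 0, 45], [0, 0, 0, 0, 0, 0, 45], [0, 0, 0, 0, 0, 0, 45], [0, 0, 0, 0, 0, 0, 45], [0, 0, 0, 0, 0, 0, 45]]])

```text
time_s: 11.6
eef_pos: [0.5805, -0.2154, 0.0121]
eef_rot: [0.001, -0.0, 1.0, -0.0]
wrist_force: [-1.0, 1.4, 6.5]
opening: 0.637
grasp_force: 63.0
```

```bash
python3 - <<'E'
from h import *
print(tcp()); c,W=look(["blue"])
E
```

```text
(array([ 580.5, -215.4,   12.1]), array([ 7.e-04, -2.e-04,  1.e+00, -3.e-04]), array([-1. ,  1.4,  6.5]), 0.6365091633219946, 62.9587247595191, 11.6)
blue 3834 minc [ 580.  -215.6   29. ] fit [ 578.3 -215.4] 25.5 z 43.8
```

Emit:
jog_arm(series=[[[0, 0, -6, 0, 0, 0, 45], [0, 0, -14, 0, 0, 0, 45], [0, 0, -25, 0, 0, 0, 45], [5, 8, -30, 0, 0, 0, 45], [12, 19, -25, 0, 0, 0, 45], [20, 32, -15, 0, 0, 0, 45], [23, 38, -5, 0, 0, 0, 45], [23, 38, 0, 0, 0, 0, 45], [20, 32, 0, 0, 0, 0, 45], [12, 19, 0, 0, 0, 0, 45]]])

```text
time_s: 12.65
eef_pos: [0.4629, -0.0269, 0.1313]
eef_rot: [-0.0, -0.001, 1.0, 0.0]
wrist_force: [0.3, 0.0, -0.9]
opening: 0.634
grasp_force: 63.5
```

Emit:
jog_arm(series=[[[8, 12, 0, 0, 0, 0, 45], [3, 6, 0, 0, 0, 0, 45], [0, 0, 0, 0, 0, 0, 45], [0, 0, 5, 0, 0, 0, 45], [0, 0, 10, 0, 0, 0, 45], [0, 0, 10, 0, 0, 0, 45], [0, 0, 5, 0, 0, 0, 45], [0, 0, 0, 0, 0, 0, 45], [0, 0, 0, 0, 0, 0, 45], [0, 0, 0, 0, 0, 0, 45]]])

```text
time_s: 13.65
eef_pos: [0.4541, -0.0113, 0.101]
eef_rot: [0.0, -0.0, 1.0, -0.0]
wrist_force: [0.2, 0.8, -1.8]
opening: 0.635
grasp_force: 63.4
```

```bash
python3 - <<'E'
from h import *
print(tcp()); c,W=look(["blue","green"],{"blue":.131,"green":.050}); cv2.imwrite("pics/w3.png",c["frame"])
E
```

```text
(array([454.1, -11.3, 101. ]), array([ 2.e-04, -1.e-04,  1.e+00, -1.e-04]), array([ 0.2,  0.8, -1.8]), 0.6351279981298726, 63.4382963553071, 13.65)
blue 4752 minc [453.7 -11.5  29. ] fit [451.9 -11.3] 25.5 z 132.7
green 683 minc [452.4 -11.3  27.3] fit [452.4 -11.4] 25.2 z 50.2
```

View pics/w3.png

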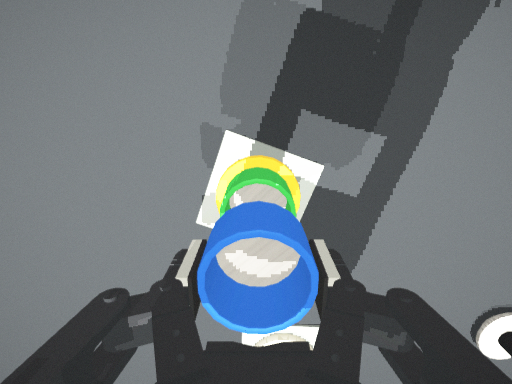

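Blue hangs upright over green. The green rim is at (258,190) and blue is at (258,270), aligned. I lower it.

Emit:
jog_arm(series=[[[0, 0, 5, 0, 0, 0, 45], [0, 0, 10, 0, 0, 0, 45], [0, 0, 10, 0, 0, 0, 45], [0, 0, 7, 0, 0, 0, 45], [0, 0, 4, 0, 0, 0, 45], [0, 0, 4, 0, 0, 0, 45], [0, 0, 4, 0, 0, 0, 45], [0, 0, 3, 0, 0, 0, 45], [0, 0, 0.5, 0, 0, 0, 45], [0, 0, 0, 0, 0, 0, 45]]])

```text
time_s: 14.7
eef_pos: [0.454, -0.0112, 0.054]
eef_rot: [-0.0, -0.0, 1.0, -0.0]
wrist_force: [-4.5, 0.3, 7.2]
opening: 0.637
grasp_force: 64.4
```

```bash
python3 - <<'E'
from h import *
print(tcp()); look(["blue"],{"blue":.086})
E
```

```text
(array([454. , -11.2,  54. ]), array([-0.e+00, -2.e-04,  1.e+00, -1.e-04]), array([-4.5,  0.3,  7.2]), 0.6367228182057483, 64.40979961305857, 14.7)
blue 4243 minc [453.5 -11.4  29.1] fit [451.9 -11.3] 25.6 z 85.9
```

Blue is seated, with its rim at 86 mm. I release it and go to red.

Emit:
jog_arm(series=[[[0, 0, 0, 0, 0, 0, 60], [0, 0, 0, 0, 0, 0, 72], [0, 0, 0, 0, 0, 0, 85], [0, 0, 0, 0, 0, 0, 85], [0, 0, 0, 0, 0, 0, 85], [0, 0, -6, 0, 0, 0, 85], [0, 0, -14, 0, 0, 0, 85], [0, 0, -25, 0, 0, 0, 85], [0, 0, -30, 0, 0, 0, 85], [1, -10, -20, 0, 0, 0, 85]]])

```text
time_s: 15.75
eef_pos: [0.4535, -0.0208, 0.1506]
eef_rot: [0.001, -0.001, 1.0, -0.0]
wrist_force: [-0.4, -0.1, -0.9]
opening: 0.995
grasp_force: 0.0
```

Emit:
jog_arm(series=[[[2, -22, -10, 0, 0, 0, 85], [4, -36, 0, 0, 0, 0, 85], [5, -45, 0, 0, 0, 0, 85], [5, -45, 0, 0, 0, 0, 85], [5, -45, 0, 0, 0, 0, 85], [4, -40, 0, 0, 0, 0, 85], [2, -25, 0, 0, 0, 0, 85], [1, -16, 10, 0, 0, 0, 85], [0, 0, 10, 0, 0, 0, 85], [0, 0, 0, 0, 0, 0, 85]]])

```text
time_s: 16.75
eef_pos: [0.4238, -0.294, 0.1367]
eef_rot: [-0.001, 0.0, 1.0, 0.001]
wrist_force: [-0.7, 1.2, -0.2]
opening: 0.992
grasp_force: 0.0
```

```bash
python3 - <<'E'
from h import *
print(tcp()); look(["red"])
E
```

```text
(array([ 423.8, -294. ,  136.7]), array([-1.1e-03,  3.0e-04,  1.0e+00,  1.4e-03]), array([-0.7,  1.2, -0.2]), 0.992278065429334, 0.0, 16.75)
red 1025 minc [ 425.3 -296.7   27.9] fit [ 424.7 -296.7] 25.6 z 44.1
```

Emit:
jog_arm(series=[[[-0.7, -1.7, 8, 0, 0, 0, 85], [0, 0, 16, 0, 0, 0, 85], [0, 0, 20, 0, 0, 0, 85], [0, 0, 20, 0, 0, 0, 85], [0, 0, 20, 0, 0, 0, 85], [0, 0, 16, 0, 0, 0, 85], [0, 0, 13, 0, 0, 0, 85], [0, 0, 10, 0, 0, 0, 85], [0, 0, 5, 0, 0, 0, 85], [0, 0, 0, 0, 0, 0, 85]]])

```text
time_s: 17.8
eef_pos: [0.4255, -0.2965, 0.0099]
eef_rot: [-0.0, -0.0, 1.0, 0.0]
wrist_force: [-0.4, -0.2, -0.5]
opening: 0.997
grasp_force: 0.0
```

Emit:
jog_arm(series=[[[0, 0, 0, 0, 0, 0, 70], [0, 0, 0, 0, 0, 0, 64], [0, 0, 0, 0, 0, 0, 60], [0, 0, 0, 0, 0, 0, 55], [0, 0, 0, 0, 0, 0, 50], [0, 0, 0, 0, 0, 0, 45], [0, 0, 0, 0, 0, 0, 45], [0, 0, 0, 0, 0, 0, 45], [0, 0, 0, 0, 0, 0, 45], [0, 0, 0, 0, 0, 0, 45]]])

```text
time_s: 18.8
eef_pos: [0.4259, -0.2972, 0.0113]
eef_rot: [0.0, -0.0, 1.0, -0.0]
wrist_force: [-1.5, 1.6, 7.5]
opening: 0.643
grasp_force: 61.8
```

```bash
python3 - <<'E'
from h import *
print(tcp()); c,W=look(["red"])
E
```

```text
(array([ 425.9, -297.2,   11.3]), array([ 2.e-04, -2.e-04,  1.e+00, -3.e-04]), array([-1.5,  1.6,  7.5]), 0.6426473586759307, 61.79770790040493, 18.8)
red 4312 minc [ 426.1 -297.2   28.9] fit [ 424.5 -297.2] 25.6 z 43.9
```

Emit:
jog_arm(series=[[[0, 0, -6, 0, 0, 0, 45], [0, 0, -14, 0, 0, 0, 45], [0, 0, -25, 0, 0, 0, 45], [0, 8, -30, 0, 0, 0, 45], [-2, 20, -30, 0, 0, 0, 45], [-4, 32, -20, 0, 0, 0, 45], [-5, 42, -10, 0, 0, 0, 45], [-5, 45, 0, 0, 0, 0, 45], [-5, 45, 0, 0, 0, 0, 45], [-4, 40, 0, 0, 0, 0, 45]]])

```text
time_s: 19.85
eef_pos: [0.4505, -0.0629, 0.1464]
eef_rot: [0.001, -0.0, 1.0, -0.0]
wrist_force: [0.1, 1.0, -2.7]
opening: 0.642
grasp_force: 63.8
```

Emit:
jog_arm(series=[[[-2, 28, 0, 0, 0, 0, 45], [-1, 17, 0, 0, 0, 0, 45], [0, 8.5, 0, 0, 0, 0, 45], [0, 0, 0, 0, 0, 0, 45], [0, 0, 5, 0, 0, 0, 45], [0, 0, 6, 0, 0, 0, 45], [0, 0, 4, 0, 0, 0, 45], [0, 0, 0, 0, 0, 0, 45], [0, 0, 0, 0, 0, 0, 45], [0, 0, 0, 0, 0, 0, 45]]])

```text
time_s: 20.85
eef_pos: [0.4536, -0.0116, 0.1304]
eef_rot: [0.0, 0.0, 1.0, -0.0]
wrist_force: [0.9, -0.2, -1.3]
opening: 0.638
grasp_force: 63.8
```

```bash
python3 - <<'E'
from h import *
print(tcp()); look(["red","blue"],{"red":.162,"blue":.086})
E
```

```text
(array([453.6, -11.6, 130.4]), array([ 1.e-04,  1.e-04,  1.e+00, -0.e+00]), array([ 0.9, -0.2, -1.3]), 0.6384189068628199, 63.78404472023249, 20.85)
red 4538 minc [453.8 -11.5  29.1] fit [452.2 -11.7] 25.6 z 162.8
blue 746 minc [450.8 -11.3  27.4] fit [451.6 -11.3] 25.3 z 86.2
```

Emit:
jog_arm(series=[[[0, 0, 4, 0, 0, 0, 45], [0, 0, 8, 0, 0, 0, 45], [0, 0, 9, 0, 0, 0, 45], [0, 0, 6, 0, 0, 0, 45], [0, 0, 4, 0, 0, 0, 45], [0, 0, 4, 0, 0, 0, 45], [0, 0, 3, 0, 0, 0, 45], [0, 0, 3, 0, 0, 0, 45], [0, 0, 0.5, 0, 0, 0, 45], [0, 0, 0, 0, 0, 0, 45]]])

```text
time_s: 21.9
eef_pos: [0.4538, -0.0114, 0.0894]
eef_rot: [0.0, -0.0, 1.0, -0.0]
wrist_force: [-1.5, 0.7, 3.2]
opening: 0.644
grasp_force: 64.3
```

```bash
python3 - <<'E'
from h import *
print(tcp()); look(["red"],{"red":.122})
E
```

```text
(array([453.8, -11.4,  89.4]), array([ 2.e-04, -2.e-04,  1.e+00, -1.e-04]), array([-1.5,  0.7,  3.2]), 0.6437803506896537, 64.34758488088846, 21.9)
red 4307 minc [454.2 -11.6  29. ] fit [452.5 -11.5] 25.6 z 121.9
```

Red is seated, with its rim at 122 mm and contact felt. I release it and go to the lid.

Emit:
jog_arm(series=[[[0, 0, 0.5, 0, 0, 0, 60], [0, 0, 0, 0, 0, 0, 72], [0, 0, 0, 0, 0, 0, 85], [0, 0, 0, 0, 0, 0, 85], [0, 0, 0, 0, 0, 0, 85], [0, 0, -6, 0, 0, 0, 85], [0, 0, -14, 0, 0, 0, 85], [0, 0, -25, 0, 0, 0, 85], [0, 0, -30, 0, 0, 0, 85], [-5, 8, -15, 0, 0, 0, 85]]])

```text
time_s: 22.95
eef_pos: [0.4595, -0.004, 0.1812]
eef_rot: [0.002, 0.0, 1.0, -0.001]
wrist_force: [-0.3, -0.1, 0.2]
opening: 0.998
grasp_force: 0.0
```

Emit:
jog_arm(series=[[[-12, 20, 0, 0, 0, 0, 85], [-20, 34, 0, 0, 0, 0, 85], [-24, 41, 0, 0, 0, 0, 85], [-24, 41, 10, 0, 0, 0, 85], [-24, 41, 15, 0, 0, 0, 85], [-20, 34, 15, 0, 0, 0, 85], [-12, 20, 10, 0, 0, 0, 75], [-6, 12, 0, 0, 0, 0, 65], [0, 0, 0, 0, 0, 0, 65], [0, 0, 0, 0, 0, 0, 65]]])

```text
time_s: 23.95
eef_pos: [0.6005, 0.2391, 0.1291]
eef_rot: [0.0, -0.0, 1.0, -0.0]
wrist_force: [-0.7, 0.4, 0.8]
opening: 0.763
grasp_force: 0.0
```

```bash
cat >> h.py <<'E'
def lid(x,y,z=0):
    c=ctrl.camera("wrist"); W=world(c)-np.array([0,0,z])
    P=W[(c["z_map"]>0)&(abs(W[...,0]-x)<.035)&(abs(W[...,1]-y)<.035)]
    for a,b in((.0355,.041),(.010,.016)):
        K=P[(P[:,2]>a)&(P[:,2]<b)]; print(len(K),minc(K) if len(K) else 0, np.median(K[:,2])*1000)
    return c
E
python3 - <<'E'
from h import *
print(tcp()); c=lid(.6013,.2391); cv2.imwrite("pics/w4.png",c["frame"])
E
```

```text
(array([600.5, 239.1, 129.1]), array([ 3.e-04, -1.e-04,  1.e+00, -1.e-04]), array([-0.7,  0.4,  0.8]), 0.7634921710274657, 0.0, 23.95)
395 [602.  238.8  10. ] 38.34005369592619
2103 [602.1 238.8  28. ] 13.54550829385942
```

View pics/w4.png

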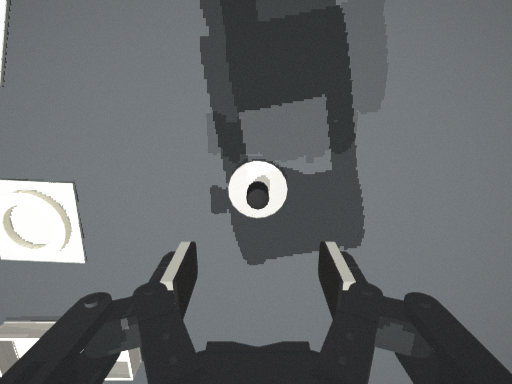

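The lid is at (258,190) with its knob upright at (258,195), centred. The dish and white holder, at left, are well clear.

Emit:
jog_arm(series=[[[-1.5, -0.3, 8, 0, 0, 0, 65], [0, 0, 15, 0, 0, 0, 65], [0, 0, 18, 0, 0, 0, 60], [0, 0, 18, 0, 0, 0, 50], [0, 0, 18, 0, 0, 0, 45], [0, 0, 14, 0, 0, 0, 45], [0, 0, 10, 0, 0, 0, 45], [0, 0, 7, 0, 0, 0, 45], [0, 0, 4, 0, 0, 0, 45], [0, 0, 0, 0, 0, 0, 45]]])

```text
time_s: 25.0
eef_pos: [0.6019, 0.2394, 0.016]
eef_rot: [-0.0, -0.0, 1.0, -0.0]
wrist_force: [-0.3, -0.2, 0.7]
opening: 0.527
grasp_force: 0.0
```

Emit:
jog_arm(series=[[[0, 0, 0, 0, 0, 0, 40], [0, 0, 0, 0, 0, 0, 34], [0, 0, 0, 0, 0, 0, 28], [0, 0, 0, 0, 0, 0, 23], [0, 0, 0, 0, 0, 0, 18], [0, 0, 0, 0, 0, 0, 12], [0, 0, 0, 0, 0, 0, 10], [0, 0, 0, 0, 0, 0, 10], [0, 0, 0, 0, 0, 0, 10], [0, 0, 0, 0, 0, 0, 10]]])

```text
time_s: 26.0
eef_pos: [0.6023, 0.2395, 0.0169]
eef_rot: [0.0, -0.0, 1.0, 0.0]
wrist_force: [-1.0, -0.9, 4.6]
opening: 0.209
grasp_force: 58.5
```

```bash
python3 - <<'E'
from h import *
print(tcp()); c=lid(.602,.2389); cv2.imwrite("pics/w5.png",c["frame"])
E
```

```text
(array([602.3, 239.5,  16.9]), array([ 4.e-04, -1.e-04,  1.e+00,  1.e-04]), array([-1. , -0.9,  4.6]), 0.20947991925220963, 58.5000479221344, 26.0)
1482 [595.1 239.4  22.6] 38.412707580878454
3039 [602.2 239.4  28.1] 13.53910650950016
```

View pics/w5.png

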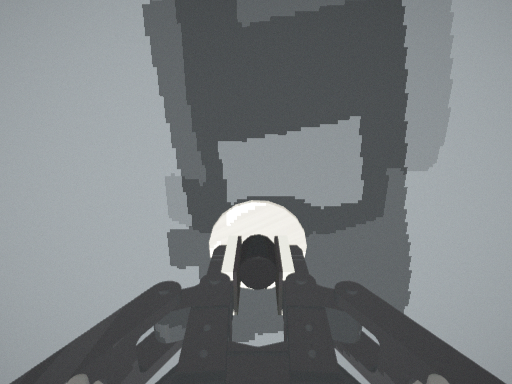

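The knob at (258,262) is held between the pads and the disc is level. I lift the lid and carry it to the tower.

Emit:
jog_arm(series=[[[0, 0, -8, 0, 0, 0, 10], [0, 0, -20, 0, 0, 0, 10], [0, 0, -32, 0, 0, 0, 10], [0, 0, -40, 0, 0, 0, 10], [5, -8, -38, 0, 0, 0, 10], [12, -20, -24, 0, 0, 0, 10], [18, -31, -12, 0, 0, 0, 10], [22, -37, 0, 0, 0, 0, 10], [24, -40, 0, 0, 0, 0, 10], [22, -37, 0, 0, 0, 0, 10]]])

```text
time_s: 27.05
eef_pos: [0.4975, 0.0651, 0.1903]
eef_rot: [-0.0, -0.0, 1.0, -0.0]
wrist_force: [0.5, -1.0, -0.0]
opening: 0.207
grasp_force: 58.6
```

Emit:
jog_arm(series=[[[19, -33, 0, 0, 0, 0, 10], [14, -24, 0, 0, 0, 0, 10], [8, -13, 0, 0, 0, 0, 10], [4, -7.7, 0, 0, 0, 0, 10], [0, 0, 0, 0, 0, 0, 10], [0, 0, 6, 0, 0, 0, 10], [0, 0, 10, 0, 0, 0, 10], [0, 0, 6, 0, 0, 0, 10], [0, 0, 0, 0, 0, 0, 10], [0, 0, 0, 0, 0, 0, 10]]])

```text
time_s: 28.05
eef_pos: [0.4539, -0.0109, 0.1678]
eef_rot: [-0.001, -0.0, 1.0, 0.0]
wrist_force: [-0.0, 0.0, -0.5]
opening: 0.212
grasp_force: 58.7
```

```bash
python3 - <<'E'
from h import *
t=tcp(); print(t); c=lid(.454,-.0114,(t[0][2]-16.9)/1000); cv2.imwrite("pics/w6.png",c["frame"]); look(["red"],{"red":.122})
E
```

```text
(array([453.9, -10.9, 167.8]), array([-5.e-04, -4.e-04,  1.e+00,  2.e-04]), array([-0. ,  0. , -0.5]), 0.2116342671255501, 58.69553625583649, 28.05)
1491 [446.5 -11.1  22.6] 38.467832736427624
3036 [454.  -11.   28.3] 13.60138079061661
red 732 minc [452.9 -11.6  27.7] fit [452.3 -11.6] 25.5 z 122.2
```

View pics/w6.png

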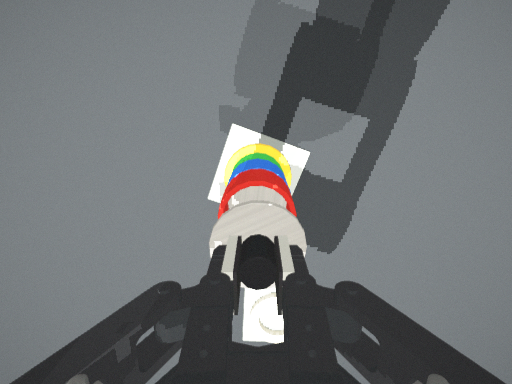

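The lid at (258,230) is level and in line above the rings of the tower: red (258,190), blue, green and yellow. I lower it 37 mm.

Emit:
jog_arm(series=[[[0, -0.4, 4, 0, 0, 0, 10], [0, 0, 8, 0, 0, 0, 10], [0, 0, 8, 0, 0, 0, 10], [0, 0, 5, 0, 0, 0, 10], [0, 0, 4, 0, 0, 0, 10], [0, 0, 3, 0, 0, 0, 10], [0, 0, 3, 0, 0, 0, 10], [0, 0, 2, 0, 0, 0, 10], [0, 0, 0.5, 0, 0, 0, 10], [0, 0, 0, 0, 0, 0, 10]]])

```text
time_s: 29.15
eef_pos: [0.4541, -0.0118, 0.1309]
eef_rot: [0.0, -0.0, 1.0, -0.0]
wrist_force: [0.9, 0.4, -0.4]
opening: 0.208
grasp_force: 58.7
```

```bash
python3 - <<'E'
from h import *
print(tcp()); lid(.454,-.0114,.114)
E
```

```text
(array([454.1, -11.8, 130.9]), array([ 1.e-04, -1.e-04,  1.e+00, -0.e+00]), array([ 0.9,  0.4, -0.4]), 0.20762253131845532, 58.69587242603302, 29.15)
1494 [446.6 -11.8  22.5] 38.481062539400924
3035 [454.  -11.9  27.9] 13.60324806924769
```

No contact yet, so I ease it down a little further.

Emit:
jog_arm(series=[[[0, 0, 0.4, 0, 0, 0, 10], [0, 0, 0.3, 0, 0, 0, 10], [0, 0, 0.3, 0, 0, 0, 10], [0, 0, 0.2, 0, 0, 0, 10], [0, 0, 0, 0, 0, 0, 10], [0, 0, 0, 0, 0, 0, 10], [0, 0, 0, 0, 0, 0, 10], [0, 0, 0, 0, 0, 0, 10], [0, 0, 0, 0, 0, 0, 10], [0, 0, 0, 0, 0, 0, 10]]])

```text
time_s: 30.2
eef_pos: [0.4546, -0.0118, 0.1308]
eef_rot: [0.001, -0.0, 1.0, -0.0]
wrist_force: [-2.2, 1.2, 9.1]
opening: 0.208
grasp_force: 59.5
```

Contact at 9 N, so it is seated. I release it and retreat.

Emit:
jog_arm(series=[[[0, 0, 0, 0, 0, 0, 24], [0, 0, 0, 0, 0, 0, 32], [0, 0, 0, 0, 0, 0, 42], [0, 0, 0, 0, 0, 0, 52], [0, 0, -1, 0, 0, 0, 60], [0, 0, -4, 0, 0, 0, 60], [0, 0, -10, 0, 0, 0, 60], [0, 0, -20, 0, 0, 0, 60], [0, 0, -30, 0, 0, 0, 60], [0, 0, -30, 0, 0, 0, 60]]])

```text
time_s: 31.2
eef_pos: [0.4538, -0.0117, 0.2262]
eef_rot: [-0.0, -0.0, 1.0, 0.0]
wrist_force: [2.1, 0.1, 0.2]
opening: 0.703
grasp_force: 0.0
```

Emit:
jog_arm(series=[[[5, 5, -20, 0, 0, 0, 60], [5, 20, -10, 0, 0, 0, 60], [5, 35, 0, 0, 0, 0, 60], [5, 40, 0, 0, 0, 0, 60], [5, 40, 0, 0, 0, 0, 60], [5, 30, 0, 0, 0, 0, 60], [0, 15, 0, 0, 0, 0, 60], [0, 5, 0, 0, 0, 0, 60], [0, 0, 0, 0, 0, 0, 60], [0, 0, 0, 0, 0, 0, 60]]])

```text
time_s: 32.2
eef_pos: [0.4242, 0.1776, 0.2548]
eef_rot: [0.0, 0.0, 1.0, -0.0]
wrist_force: [0.5, 1.0, -0.4]
opening: 0.699
grasp_force: 0.0
```

```bash
python3 - <<'E'
from h import *
print(tcp())
for n in("top","scene"):
    c=ctrl.camera(n); W=world(c); z=W[...,2]-.114
    m=(c["z_map"]>0)&(abs(W[...,0]-.454)<.04)&(abs(W[...,1]+.012)<.04)
    for a,b in((.0345,.043),(.009,.018)):
        P=W[m&(z>a)&(z<b)]; print(n,len(P),minc(P),np.median(P[:,2]-.114)*1000)
    if n=="scene": cv2.imwrite("pics/s2.png",cv2.resize(c["frame"][60:280,80:380],None,fx=2.5,fy=2.5))
E
```

```text
(array([424.2, 177.6, 254.8]), array([ 1.e-04,  1.e-04,  1.e+00, -2.e-04]), array([ 0.5,  1. , -0.4]), 0.6993168694773301, 0.0, 32.2)
top 36 [452.3 -12.3   9.8] 38.60766015029514
top 246 [451.5 -12.5  28.2] 13.189446625467047
scene 21 [458.1 -11.8  10.5] 37.916934829328106
scene 117 [456.6 -11.1  28.5] 13.497639090572653
```

View pics/s2.png

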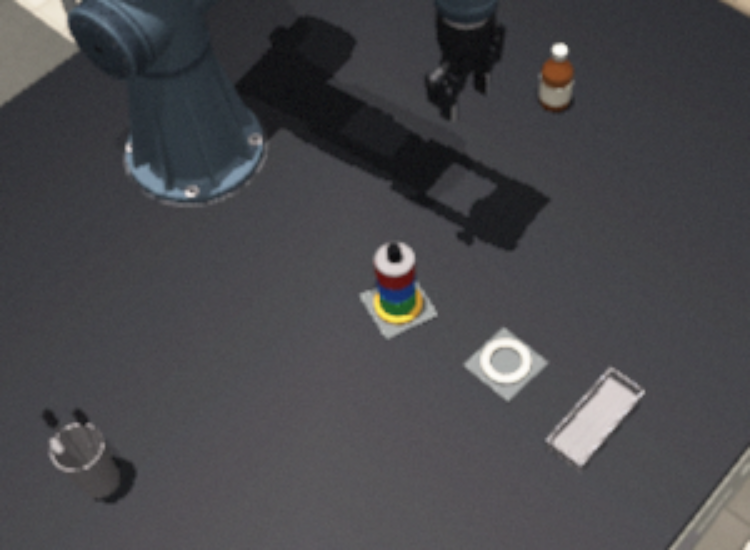

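The tower at (395,285) is upright: green, blue, red, then the lid, at the right heights. The white holder at (505,360) is empty, and the bottle, cup and dish are undisturbed.

```bash
python3 -c "
from bench import ctrl
print(ctrl.hand_in())"
```

```text
the job is handed in; nothing more can be done
None
```

The tower is built on the yellow-ringed holder in order (green, blue, red, lid) and handed in at about 32 s; each piece measured fully seated, the white-ringed holder is empty, and the bottle, cup and dish stand as they were.

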